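Work the stand rail past the retaining post into its dock

TASK

Put the long aluminium rail away in the white bench dock by pushing it along the worktop with the fingertips, without picking it up or tipping it: push its left end into the dock first, in behind the steel post, while the right end is still outside, then push the right end round until the whole rail lies between the dock's two end cheeks and against its back fence. Leave the other things on the bench where they are and finish clear of everything.

Things in the scene. Friction and masses are not known exactly. Their poses are not given: they have to be found in the camera images.
- dock: White plastic U-shaped dock fixed to the worktop, open towards the robot, no floor plate. Origin on the worktop at the middle of the back fence's front face; x points into the fence (away from the robot), y to the left along it. Fence face at x=0, 12 mm thick; inner length 292 mm, so the end cheeks' inner faces are at y=+146 and -146 mm; cheeks 12 mm thick, reaching out to x=-38 mm. All walls 30 mm high. Its place and yaw vary.
- post: Fixed steel retaining post, 18 mm diameter, 60 mm tall, in front of the left part of the dock; origin at its foot centre. Its axis is 49 mm in front of the fence face (40 mm free behind it) and 83 to 93 mm right of the left cheek's inner face. From post to right cheek is shorter than the rail.
- rail: Loose square aluminium rail, 240 mm long, 24 mm wide, 24 mm high, 0.18 to 0.35 kg, with black end caps; slides on the worktop. Origin at the centre of its underside, long axis along its y, its +y end is the left end. It starts in front of the dock, roughly parallel to it, with its left end to the right of the post and its right end beyond the right cheek.
- rail_left (a point): centre of the rail's left end face (rail y=+120 mm, 12 mm above its underside); axes as the rail's
- rail_right (a point): centre of the rail's right end face (rail y=-120 mm, 12 mm above its underside); axes as the rail's
- specimen_cup: white-capped clear specimen cup, 60 mm across, 70 mm tall, standing left of the work; bystander, origin at the centre of its underside
- green_vial: pill vial with a white cap, 35 mm across, 80 mm tall, standing left of the work; bystander, origin at the centre of its underside
- tape_roll: flat roll of tape, 58 mm across, 19 mm tall, behind the dock's fence; bystander, origin at the centre of its underside
- oil_bottle: small bottle with a black cap, 27 mm across, 58 mm tall, behind the dock's fence; bystander, origin at the centre of its underside
- sample_tube: stoppered glass tube lying on its side, 14 mm thick, 79 mm long, in front and left of the dock; bystander, origin at the centre of its underside
- marker: marker pen lying on its side, 17 mm thick, 135 mm long, to the right of the work; bystander, origin at the centre of its underside

How it is judged (in metres and radians):
On the way:
1. the rail's left end is in behind the post while its right end is still out in front of the dock (x of rail_left in the frame of dock above -0.045 m and y of rail_left in the frame of post above 0 m and x of rail_right in the frame of dock below -0.045 m), for 0.1 s.
At the end, for the whole second after the job is handed in: the rail lies flat and at rest on the worktop between the two end cheeks, behind the post, with each end within 10 mm of the back fence (x of each of rail_left, rail_right in the frame of dock above -0.022 m and y of rail in the frame of dock between -0.032 and 0.032 m and height (world z) of rail below 0.004 m and angle between rail's own z axis and vertical below 0.05 rad and linear speed of rail below 0.01 m/s); the robot touches nothing.
It fails at once if the rail is lifted or tipped over (height (world z) of rail above 0.008 m or angle between rail's own z axis and vertical above 0.15 rad).
It fails at once if a bystander is moved by more than 20 mm (distance of any of specimen_cup, green_vial, tape_roll, oil_bottle, sample_tube, marker from where it was at the start of the episode above 0.02 m).
It also fails if it takes over 64 s, if anything falls off the work surface, if the arm or the gripper's body presses on something with over 40 N, if the wrist force passes 120 N, or if a joint passes its speed limit or range.

ROBOT

A 6-joint arm with a two-finger parallel gripper is mounted at the origin on a cart in front of the work surface, level with it; the furniture and walls round the work are solid. World frame = base frame: x ahead of the robot, y to its left, z up, the work surface at z = 0. Lengths are in m, angles in degrees, forces in N, time in s.
With the tool pointing down it reaches from about 0.25 to 0.8 m from the base axis. Payload 8.5 kg.
Tool frame: the origin (TCP) lies at the very end of the fingers, on their centre line; the grasp point (between the pads) lies 19 mm behind it; z points along the fingers, x is the direction in which the jaws open and shut, and the axes are right-handed (so a half turn about z gives the same grasp; the last joint's range is limited). The gripper opens to 85 mm and grips with 20 to 120 N. Pads are 22 mm wide; open, the fingers measure 114 mm over their backs; the gripper's body (76 mm by 85 mm) begins 54 mm behind the grasp point. The pads swing forward as they close: fully open they stand 13 mm farther back than shut.
Start: joints at [-66.979, 13.648, -0.773, 75.585, 0, 90], TCP at [0.205, -0.483, 0.231] pointing down, gripper open.
Joint ranges: [-152.45, 152.45], [-59.26, 108.67], [-65.41, 83.53], [-104.44, 129.93], [-82.83, 76.93], [-180, 180]. Speed limits (degrees/s): [127.2, 127.2, 159.86, 180, 180, 180].

INTERFACE

Orientations are given as [roll, pitch, yaw] about the fixed x, y, z axes, in that order (R = Rz(yaw) Ry(pitch) Rx(roll)).
In Python, from workcell import arm gives the robot as it stands. The module is installed in compiled form; this text tells all that it offers.
- The arm moves only by the tool send_rows, never from a script. Its argument "moves" is a list of rows, each an object of numbers: "ax", "ay", "az": the turn, a rotation vector about the world's x, y, z in units of 5 degrees (1.0 is 5 degrees); "tx", "ty", "tz": the shift along the world's x, y, z in units of 40 mm (1.0 is 40 mm); "claw": the closure, from -1 (fully open) to 1 (shut), so that 0 is half open. In form: [{"ax": .., "ay": .., "az": .., "tx": .., "ty": .., "tz": .., "claw": ..}, ...]. A call has 1 to 10 rows; each row shifts and turns the commanded pose from where the row before left it; what a row does not reach is not made up. A row lasts 1/12 s, in which the tool goes at most 41.7 mm and 7.16 degrees, less where a joint would pass 70% of its speed; a pose out of reach is approached as far as the arm can. A call is refused whole if a number of a shift passes 1 or a number of a turn 1, either way. A call with a gripper value outside its range is refused whole. The fingers move at their own pace and stop on an object; the grip force is fixed at half the most. Time passes only in rows, so rows that do not move let the fingers close. It gives the time, the measured TCP pose, the force and the opening at its end, in the units of the state.
- arm.state(): the state, without advancing time (a new reading comes with each control period).
- arm.camera(name): name is "side" or "top" or "wrist"; returns a dict with "pixels" (420x560x3 uint8, red, green, blue), "fx", "fy", "cx", "cy" (pixels), "rvec" (rotation vector, rad) and "tvec" (3), from world to camera coordinates, as OpenCV has them; the wrist camera has in their place "T_tool_cam" (4x4, takes a point from camera to tool coordinates, whose origin is the TCP and whose axes are the tool frame's). Camera axes: x right, y down, z forward; pixel columns grow to the right and rows downward; lengths in m; the calibration is good to about 2 mm. The wrist camera is an equidistant fisheye: a pixel r from the principal point sees the ray r / f radians off the axis. A picture is of the moment at which its call begins: read the wrist's pose just before it. There is no depth.
- arm.close_job(): hands the job in, once; it reports no verdict.
Trained networks look in a picture, given as the dict that the camera call returned (one of the last four; its "shot" number tells which), for a name from the list of things; names that differ only in an ending like _2 or _b are one class to them, and where a whole thing is asked for, a point or a joint stands for the part that bears it (a point fixed in the world has none). Each returns a list of dicts, best first, with "conf" (0 to 1); they miss things now and then, are a little off and sometimes report something else, mostly with a low value. They report only what shows in the picture. A call takes as long as a camera call.
- arm.silhouettes(target, picture): "pixels" (420x560 bool, what is visible of it).
- arm.landmark_of(target, picture): "location" ([x, y, z] in m, in the coordinates of the camera as it stood for that picture, good to about 4 mm: a listed point, or the origin of a listed thing).
The state is a dict: "time": time; "joints": joint angles; "dq": joint speeds; "tau": joint torques, N m; "eef_pos": TCP position; "ee_rot": TCP orientation; "contact_force": force on the tool from outside, world axes, zero at the start; "ft_torque": the same for the moment, N m; "width": finger opening in m.
Only numpy, scipy, OpenCV 4.12 (cv2) and the standard library are available. Lean on these libraries where they do the work, as an engineer would, in place of code of your own. Each camera call takes 0.05 s, during which the arm holds its last target. There are 200 camera calls.

## Working session

There is one attempt and no reset: what is moved stays moved. The work goes in short steps, Python scripts to look and compute and a tool call to move; the robot and the scene stay as the last step left them, time stands still between calls to the robot, and variables do not carry over. Pictures are saved under pics/ and viewed, about 8 in all and at most 12, crops included, and the job is handed in when it is done.

Besides the shell and the picture viewer there is one more tool, called after "Call:" as a command line: name --argument value ..., lists and objects as JSON in quotes. send_rows: Moves the arm, as the interface text tells. Its arguments: {"type":"object","properties":{"moves":{"type":"array","items":{"type":"object","properties":{"ax":{"type":"number"},"ay":{"type":"number"},"az":{"type":"number"},"tx":{"type":"number"},"ty":{"type":"number"},"tz":{"type":"number"},"claw":{"type":"number"}}}}},"required":["moves"]}

```bash
mkdir -p pics; cat > h.py <<'E'
import numpy as np, cv2
from workcell import arm
def c2w(p,c):
    R=cv2.Rodrigues(np.array(c["rvec"],float))[0]; return R.T@(np.array(p)-np.array(c["tvec"]).ravel())
def save(c,n): cv2.imwrite("pics/"+n,np.ascontiguousarray(c["pixels"][:,:,::-1]))
def find(names,c):
    out={}
    for n in names:
        r=arm.landmark_of(n,c)
        if r: out[n]=c2w(r[0]["location"],c); print(n,round(r[0]["conf"],2),out[n].round(4))
        else: print(n,None)
    return out
def px(c,p):
    K=np.array([[c["fx"],0,c["cx"]],[0,c["fy"],c["cy"]],[0,0,1]],float)
    return cv2.projectPoints(np.array(p,float).reshape(-1,3),np.array(c["rvec"],float),np.array(c["tvec"],float),K,None)[0].reshape(-1,2)
def plane(c,uv,z):
    R=cv2.Rodrigues(np.array(c["rvec"],float))[0]; o=-R.T@np.array(c["tvec"]).ravel()
    out=[]
    for u,v in np.atleast_2d(uv):
        d=R.T@np.array([(u-c["cx"])/c["fx"],(v-c["cy"])/c["fy"],1]); out.append(o+d*(z-o[2])/d[2])
    return np.array(out)
E
python3 - <<'E'
from h import *
for n in("top","side"):
    c=arm.camera(n); save(c,n+"0.png"); print(n)
    print(c2w([0,0,0],c))
    find(["dock","post","rail","rail_left","rail_right","specimen_cup","green_vial","tape_roll","oil_bottle","sample_tube","marker"],c)
print(arm.state())
E
```

```text
top
[ 0.38391255 -0.06984057  1.33696942]
dock 0.69 [ 0.5716  0.0386 -0.0035]
post 0.38 [0.525  0.0919 0.001 ]
rail 0.82 [ 0.4585 -0.0503 -0.0022]
rail_left 0.55 [0.475  0.0678 0.0113]
rail_right 0.71 [ 0.4466 -0.1663  0.0112]
specimen_cup None
green_vial 0.58 [ 0.5374  0.2511 -0.0018]
tape_roll 0.53 [ 0.6445  0.0083 -0.0012]
oil_bottle 0.54 [ 0.6534  0.1014 -0.0024]
sample_tube 0.45 [ 0.4265  0.1449 -0.0005]
marker 0.47 [ 0.3947 -0.4391 -0.001 ]
side
[ 0.09351434 -1.06934817  0.70716746]
dock 0.78 [ 0.5737  0.0342 -0.002 ]
post 0.55 [ 0.5317  0.1011 -0.0048]
rail 0.89 [ 0.4638 -0.0462 -0.0019]
rail_left 0.61 [0.4682 0.0707 0.0105]
rail_right 0.88 [ 0.4481 -0.1677  0.0099]
specimen_cup 0.76 [0.4331 0.2389 0.0009]
green_vial 0.77 [0.5353 0.2512 0.0012]
tape_roll 0.52 [6.437e-01 7.200e-03 3.000e-04]
oil_bottle 0.6 [0.6614 0.1016 0.0019]
sample_tube 0.43 [ 0.4244  0.1438 -0.0015]
marker 0.6 [ 0.3967 -0.4356  0.0043]
{'time': 1.2, 'joints': array([-6.69778045e+01,  1.36468158e+01, -7.72449684e-01,  7.55855986e+01,
       -8.73808114e-05,  9.00012498e+01]), 'dq': array([-3.30378317e-02,  7.43193891e-03,  1.08507520e-01,  6.26364476e-05,
       -4.83119746e-02,  1.31445230e-02]), 'tau': array([ 3.81810860e-04, -5.38594222e+01,  3.46689212e+01,  2.93680234e-03,
        6.03219064e-05,  2.39153542e-05]), 'eef_pos': array([ 0.20530376, -0.48314609,  0.23129284]), 'ee_rot': array([ 1.79999913e+02,  4.86412388e-03, -6.69790543e+01]), 'contact_force': array([-1.49911429,  0.70060874,  0.12153038]), 'ft_torque': array([-0.00537795, -0.02511708,  0.02928418]), 'width': 0.08552130106025435}
```

View top.

```bash
python3 - <<'E'
import cv2
i=cv2.imread("pics/top0.png"); j=cv2.resize(i[30:270,130:450],None,fx=2.5,fy=2.5,interpolation=cv2.INTER_CUBIC); cv2.imwrite("pics/top0c.png",j)
E
```

```text
(no output)
```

View pics/top0c.png

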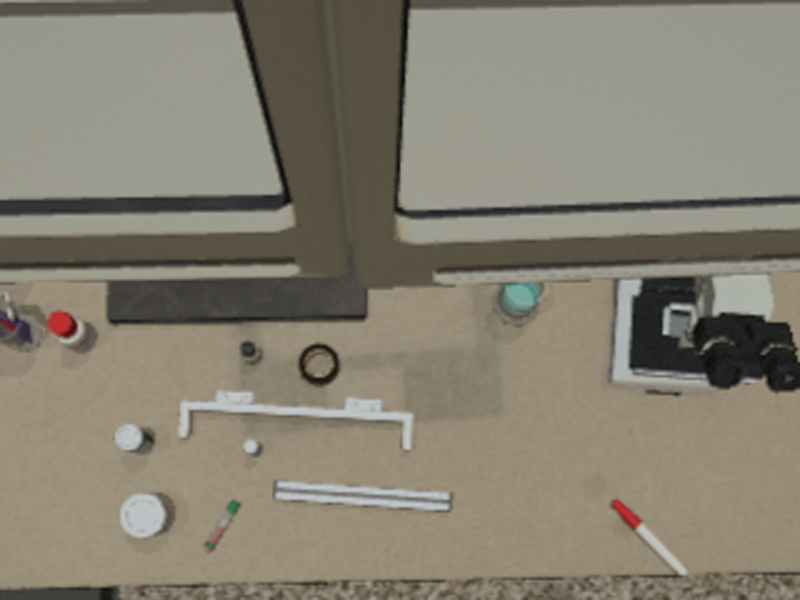

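View pics/side0.png

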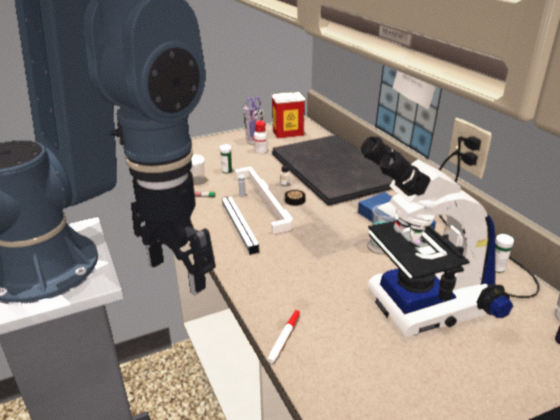

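```bash
python3 - <<'E'
from h import *
c=arm.camera("top")
f=lambda pts:[(130+x/2.5,30+y/2.5) for x,y in pts]
D=plane(c,f([(190,411),(404,420),(403,448),(190,437),(182,404),(412,414)]),.03); print("dock",D.round(4))
d=D[0]-D[1]; print("len",np.linalg.norm(d[:2]),"yaw",np.degrees(np.arctan2(-d[0],d[1])),"mid",(D[0]+D[1])/2)
R=plane(c,f([(276,481),(274,498),(451,493),(449,511)]),.024); print("rail",R.round(4))
l=(R[0]+R[1])/2;r=(R[2]+R[3])/2;print(l,r,np.linalg.norm(l-r),np.degrees(np.arctan2(-(l-r)[0],(l-r)[1])))
print("post",plane(c,f([(252,447)]),.06))
for n in("dock","rail"):
    m=arm.silhouettes(n,c)[0]["pixels"].astype(np.uint8)
    v,u=np.nonzero(m); P=plane(c,np.c_[u,v],.027)[:,:2]
    print(n,len(u),cv2.minAreaRect((P*1000).astype(np.float32)))
    p=plane(c,[(u.mean(),v.mean())],.024);print(p)
E
```

```text
dock [[ 0.577   0.179   0.03  ]
 [ 0.5591 -0.1107  0.03  ]
 [ 0.5209 -0.1085  0.03  ]
 [ 0.5415  0.1789  0.03  ]
 [ 0.5868  0.1899  0.03  ]
 [ 0.5671 -0.1218  0.03  ]]
len 0.2903426995778509 yaw -3.548308297958262 mid [0.56804701 0.03415489 0.03      ]
rail [[ 0.4801  0.0639  0.024 ]
 [ 0.4572  0.0667  0.024 ]
 [ 0.4592 -0.1721  0.024 ]
 [ 0.435  -0.1687  0.024 ]]
[0.46869103 0.06529686 0.024     ] [ 0.44712554 -0.1703935   0.024     ] 0.23667492291992903 -5.227961158628462
post [[0.52303523 0.09150604 0.06      ]]
dock 642 ((564.506103515625, 37.96708679199219), (315.605712890625, 65.73651123046875), 86.2843246459961)
[[0.57452582 0.03850144 0.024     ]]
rail 515 ((456.985107421875, -49.52906799316406), (236.77590942382812, 27.937728881835938), 84.61929321289062)
[[ 0.45764343 -0.05375633  0.024     ]]
```

Call:
send_rows --moves '[{"tx":0.4,"ty":0.75,"az":-0.7,"claw":0},{"tx":0.4,"ty":0.75,"az":-0.7,"claw":0},{"tx":0.4,"ty":0.75,"az":-0.7,"claw":0},{"tx":0.4,"ty":0.75,"az":-0.7,"claw":0},{"tx":0.4,"ty":0.75,"az":-0.7,"claw":0},{"tx":0.4,"ty":0.75,"az":-0.7,"claw":0},{"tx":0.4,"ty":0.75,"az":-0.7,"claw":0},{"tx":0.4,"ty":0.75,"az":-0.7,"claw":0},{"tx":0.4,"ty":0.75,"claw":0},{"tx":0.4,"ty":0.75,"claw":0}]'

```text
schema error: expected keys ax, ay, az, tx, ty, tz, claw
```

Call:
send_rows --moves '[{"ax":0,"ay":0,"tz":0,"tx":0.4,"ty":0.75,"az":-0.7,"claw":0},{"ax":0,"ay":0,"tz":0,"tx":0.4,"ty":0.75,"az":-0.7,"claw":0},{"ax":0,"ay":0,"tz":0,"tx":0.4,"ty":0.75,"az":-0.7,"claw":0},{"ax":0,"ay":0,"tz":0,"tx":0.4,"ty":0.75,"az":-0.7,"claw":0},{"ax":0,"ay":0,"tz":0,"tx":0.4,"ty":0.75,"az":-0.7,"claw":0},{"ax":0,"ay":0,"tz":0,"tx":0.4,"ty":0.75,"az":-0.7,"claw":0},{"ax":0,"ay":0,"tz":0,"tx":0.4,"ty":0.75,"az":-0.7,"claw":0},{"ax":0,"ay":0,"tz":0,"tx":0.4,"ty":0.75,"az":-0.7,"claw":0},{"ax":0,"ay":0,"tz":0,"az":0,"tx":0.4,"ty":0.75,"claw":0},{"ax":0,"ay":0,"tz":0,"az":0,"tx":0.4,"ty":0.75,"claw":0}]'

```text
time: 2.18
eef_pos: [0.3657, -0.1816, 0.2315]
ee_rot: [-180.0, -0.0, -95.0]
contact_force: [-0.4, -0.7, -0.3]
width: 0.0426
```

Call:
send_rows --moves '[{"ax":0,"ay":0,"az":0,"tx":0.2,"ty":0.67,"tz":-0.4,"claw":0},{"ax":0,"ay":0,"az":0,"tx":0.2,"ty":0.67,"tz":-0.4,"claw":0},{"ax":0,"ay":0,"az":0,"tx":0.2,"ty":0.67,"tz":-0.4,"claw":0},{"ax":0,"ay":0,"az":0,"tx":0.2,"ty":0.67,"tz":-0.4,"claw":0},{"ax":0,"ay":0,"az":0,"tx":0.2,"ty":0.67,"tz":-0.4,"claw":0},{"ax":0,"ay":0,"az":0,"tx":0,"ty":0,"tz":0,"claw":0}]'

```text
time: 2.68
eef_pos: [0.4049, -0.0456, 0.149]
ee_rot: [179.8, 0.1, -94.8]
contact_force: [-0.9, 0.2, -0.5]
width: 0.0426
```

```bash
cat >> h.py <<'E'
from scipy.spatial.transform import Rotation as Ro
def wrist(names,fn=None):
    s=arm.state(); T=np.eye(4); T[:3,:3]=Ro.from_euler("xyz",s["ee_rot"],degrees=True).as_matrix(); T[:3,3]=s["eef_pos"]
    c=arm.camera("wrist"); M=T@np.array(c["T_tool_cam"]); c["M"]=M
    if fn: save(c,fn)
    out={}
    for n in names:
        r=arm.landmark_of(n,c)
        if r: out[n]=(M@np.r_[r[0]["location"],1])[:3]; print(n,round(r[0]["conf"],2),out[n].round(4),"dock",todock(out[n]).round(4))
        else: print(n,None)
    return c
O=np.array([.569,.0345]); yaw=np.radians(-3.55)
A=np.array([[np.cos(yaw),np.sin(yaw)],[-np.sin(yaw),np.cos(yaw)]])
def todock(p): return A@(np.array(p)[:2]-O)
def toworld(p): return A.T@np.array(p)+O
def fish(c,uv,z):
    out=[]
    for u,v in np.atleast_2d(uv):
        x,y=(u-c["cx"])/c["fx"],(v-c["cy"])/c["fy"]; t=np.hypot(x,y); d=c["M"][:3,:3]@np.array([np.sin(t)*x/t,np.sin(t)*y/t,np.cos(t)])
        o=c["M"][:3,3]; out.append(o+d*(z-o[2])/d[2])
    return np.array(out)
E
python3 - <<'E'
from h import *
wrist(["dock","post","rail","rail_left","rail_right"],"w1.png")
E
```

```text
dock None
post 0.64 [ 0.4607 -0.0476 -0.0027] dock [-0.103  -0.0886]
rail 0.74 [ 0.4607 -0.0461 -0.0029] dock [-0.1031 -0.0871]
rail_left 0.83 [0.4718 0.0683 0.014 ] dock [-0.0991  0.0277]
rail_right 0.7 [ 0.4506 -0.1683  0.0119] dock [-0.1056 -0.2097]
```

View pics/w1.png

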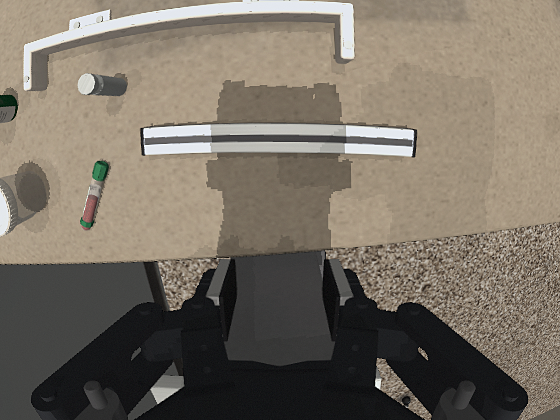

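```bash
python3 - <<'E'
from h import *
c=wrist([])
def f(n,uv,z):
    for p in fish(c,uv,z): print(n,p.round(4),todock(p).round(4))
f("fence top front corners L,R",[(36,51),(340,11)],.03)
f("fence mid",[(190,16)],.03)
f("cheek tips inner L,R",[(34,84),(342,55)],.03)
f("post top",[(86,83)],.06); f("post foot",[(119,85)],0)
f("rail LR top",[(142,128),(143,156),(416,129),(413,157)],.024)
E
```

```text
fence top front corners L,R [0.5841 0.1733 0.03  ] [0.0065 0.1395]
fence top front corners L,R [ 0.5648 -0.1137  0.03  ] [ 0.005  -0.1482]
fence mid [0.5733 0.0089 0.03  ] [ 0.0059 -0.0253]
cheek tips inner L,R [0.5509 0.1787 0.03  ] [-0.027   0.1428]
cheek tips inner L,R [ 0.5262 -0.1115  0.03  ] [-0.0337 -0.1484]
post top [0.529  0.0941 0.06  ] [-0.0436  0.057 ]
post foot [0.5304 0.0938 0.    ] [-0.0422  0.0568]
rail LR top [0.4839 0.0636 0.024 ] [-0.0867  0.0238]
rail LR top [0.4591 0.0665 0.024 ] [-0.1117  0.0251]
rail LR top [ 0.4619 -0.1753  0.024 ] [-0.0939 -0.2161]
rail LR top [ 0.437  -0.1719  0.024 ] [-0.119  -0.2142]
```

Call:
send_rows --moves '[{"ax":0,"ay":0,"az":0,"tx":0,"ty":0,"tz":-0.9,"claw":0},{"ax":0,"ay":0,"az":0,"tx":0,"ty":0,"tz":-0.9,"claw":0},{"ax":0,"ay":0,"az":0,"tx":0,"ty":0,"tz":-0.9,"claw":0},{"ax":0,"ay":0,"az":0,"tx":0,"ty":0,"tz":-0.5,"claw":0},{"ax":0,"ay":0,"az":0,"tx":0,"ty":0,"tz":-0.3,"claw":0},{"ax":0,"ay":0,"az":0,"tx":0,"ty":0,"tz":0,"claw":0}]'

```text
time: 3.53
eef_pos: [0.4037, -0.0497, 0.0094]
ee_rot: [179.8, 0.0, -95.1]
contact_force: [-0.9, -0.3, -0.9]
width: 0.043
```

Call:
send_rows --moves '[{"ax":0,"ay":0,"az":0,"tx":0.2,"ty":0,"tz":-0.1,"claw":0},{"ax":0,"ay":0,"az":0,"tx":0.2,"ty":0,"tz":0,"claw":0},{"ax":0,"ay":0,"az":0,"tx":0.2,"ty":0,"tz":0,"claw":0},{"ax":0,"ay":0,"az":0,"tx":0.1,"ty":0,"tz":0,"claw":0},{"ax":0,"ay":0,"az":0,"tx":0.1,"ty":0,"tz":0,"claw":0},{"ax":0,"ay":0,"az":0,"tx":0.1,"ty":0,"tz":0,"claw":0},{"ax":0,"ay":0,"az":-0.1,"tx":0.1,"ty":0,"tz":0,"claw":0},{"ax":0,"ay":0,"az":-0.1,"tx":0.1,"ty":0,"tz":0,"claw":0},{"ax":0,"ay":0,"az":-0.1,"tx":0.1,"ty":0,"tz":0,"claw":0},{"ax":0,"ay":0,"az":-0.1,"tx":0.1,"ty":0,"tz":0,"claw":0}]'

```text
time: 4.37
eef_pos: [0.4573, -0.0529, 0.0073]
ee_rot: [-180.0, 0.2, -96.7]
contact_force: [-0.7, 1.1, -0.7]
width: 0.0429
```

Call:
send_rows --moves '[{"ax":0,"ay":0,"az":-0.1,"tx":0.1,"ty":0,"tz":0,"claw":0},{"ax":0,"ay":0,"az":-0.1,"tx":0.1,"ty":0,"tz":0,"claw":0},{"ax":0,"ay":0,"az":-0.1,"tx":0.1,"ty":0,"tz":0,"claw":0},{"ax":0,"ay":0,"az":-0.1,"tx":0.1,"ty":0,"tz":0,"claw":0},{"ax":0,"ay":0,"az":0,"tx":0,"ty":0,"tz":0,"claw":0}]'

```text
time: 4.78
eef_pos: [0.4726, -0.0635, 0.0073]
ee_rot: [-179.9, 0.6, -98.0]
contact_force: [0.7, -0.8, -0.5]
width: 0.0429
```

```bash
sed -i 's/^O=.*; yaw/O=np.array([.572,.033]); yaw/' h.py; python3 - <<'E'
from h import *
c=arm.camera("top"); save(c,"t2.png")
o=find(["rail","rail_left","rail_right","post"],c)
for k in o: print(k,todock(o[k]).round(4))
wrist(["rail_left","rail_right"],"w2.png")
E
```

```text
rail None
rail_left 0.6 [0.5139 0.051  0.0104]
rail_right None
post 0.41 [5.288e-01 9.120e-02 1.000e-04]
rail_left [-0.0591  0.0144]
post [-0.0467  0.0555]
rail_left 0.88 [0.5089 0.053  0.0107] dock [-0.0642  0.0161]
rail_right 0.56 [ 0.4803 -0.1833  0.0109] dock [-0.0781 -0.2216]
```

View pics/w2.png

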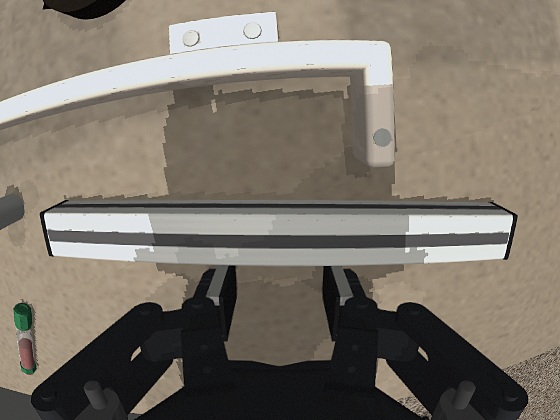

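Call:
send_rows --moves '[{"ax":0,"ay":0,"az":-0.15,"tx":0.08,"ty":0.04,"tz":0,"claw":0},{"ax":0,"ay":0,"az":-0.15,"tx":0.08,"ty":0.04,"tz":0,"claw":0},{"ax":0,"ay":0,"az":-0.15,"tx":0.08,"ty":0.04,"tz":0,"claw":0},{"ax":0,"ay":0,"az":-0.15,"tx":0.08,"ty":0.04,"tz":0,"claw":0},{"ax":0,"ay":0,"az":-0.15,"tx":0.08,"ty":0.04,"tz":0,"claw":0},{"ax":0,"ay":0,"az":-0.15,"tx":0.08,"ty":0.04,"tz":0,"claw":0},{"ax":0,"ay":0,"az":-0.15,"tx":0.08,"ty":0.04,"tz":0,"claw":0},{"ax":0,"ay":0,"az":0,"tx":0,"ty":0,"tz":0,"claw":0}]'

```text
time: 5.85
eef_pos: [0.4894, -0.0828, 0.0073]
ee_rot: [-180.0, 2.1, -100.8]
contact_force: [0.5, -0.3, -0.1]
width: 0.0424
```

```bash
python3 - <<'E'
from h import *
c=arm.camera("top"); save(c,"t3.png")
o=find(["rail","rail_left","rail_right","post"],c)
for k in o: print(k,todock(o[k]).round(4))
wrist(["rail_left","rail_right"],"w3.png")
E
```

```text
rail None
rail_left 0.72 [0.5366 0.0341 0.0123]
rail_right 0.72 [ 0.4945 -0.1985  0.0086]
post 0.43 [ 0.5244  0.0921 -0.    ]
rail_left [-0.0354 -0.0011]
rail_right [-0.063  -0.2358]
post [-0.0512  0.0561]
rail_left 0.68 [0.5316 0.0392 0.0136] dock [-0.0407  0.0037]
rail_right 0.67 [ 0.4958 -0.1994  0.0107] dock [-0.0616 -0.2366]
```

Call:
send_rows --moves '[{"ax":0,"ay":0,"az":0,"tx":-0.25,"ty":0,"tz":0.1,"claw":0},{"ax":0,"ay":0,"az":0,"tx":-0.25,"ty":0,"tz":0.1,"claw":0},{"ax":0,"ay":0,"az":0,"tx":0,"ty":0,"tz":0,"claw":0}]'

```text
time: 6.5
eef_pos: [0.4661, -0.0818, 0.0158]
ee_rot: [179.9, 2.1, -100.8]
contact_force: [0.5, -0.2, -0.4]
width: 0.0427
```

Call:
send_rows --moves '[{"ax":0,"ay":0,"az":0,"tx":0,"ty":0.25,"tz":0.1,"claw":0},{"ax":0,"ay":0,"az":0,"tx":0,"ty":0.25,"tz":0.1,"claw":0},{"ax":0,"ay":0,"az":0,"tx":0,"ty":0,"tz":0,"claw":0}]'

```text
time: 6.75
eef_pos: [0.4677, -0.0696, 0.0243]
ee_rot: [-179.9, 2.5, -100.0]
contact_force: [-0.6, -0.7, -0.3]
width: 0.0423
```

View pics/w3.png

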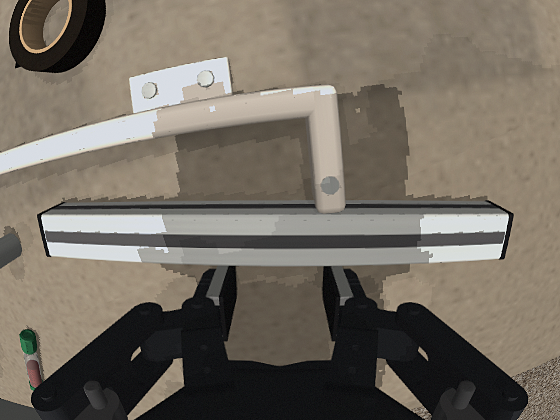

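Call:
send_rows --moves '[{"ax":0,"ay":-0.12,"az":0,"tx":0,"ty":0.55,"tz":0,"claw":1},{"ax":0,"ay":-0.12,"az":0,"tx":0,"ty":0.55,"tz":0,"claw":1},{"ax":0,"ay":-0.12,"az":0,"tx":0,"ty":0.55,"tz":0,"claw":1},{"ax":0,"ay":-0.12,"az":0,"tx":0,"ty":0.55,"tz":0,"claw":1},{"ax":0,"ay":0,"az":0,"tx":0,"ty":0,"tz":0,"claw":1},{"ax":0,"ay":0,"az":0,"tx":0,"ty":0,"tz":0,"claw":1}]'

```text
time: 7.25
eef_pos: [0.4603, -0.0276, 0.0234]
ee_rot: [-177.6, 4.9, -96.4]
contact_force: [0.1, -0.5, 1.0]
width: -0.0002
```

```bash
python3 - <<'E'
from h import *
s=arm.state()
for k in("joints","dq","tau","eef_pos","ee_rot","contact_force","width"): print(k,np.round(s[k],4))
E
```

```text
joints [ -6.6873  16.0692 -31.923   39.6574   4.9061 179.9413]
dq [-0.9656  0.3859  1.1831  0.2795 -0.456  -0.0322]
tau [  0.4958 -48.4524  25.0272  -0.488    0.4658   0.    ]
eef_pos [ 0.4603 -0.0276  0.0234]
ee_rot [-177.636     4.8995  -96.4268]
contact_force [ 0.0798 -0.5199  1.01  ]
width -0.0002
```

Call:
send_rows --moves '[{"ax":0,"ay":0,"az":1,"tx":0,"ty":0,"tz":0.5,"claw":1},{"ax":0,"ay":0,"az":1,"tx":0,"ty":0,"tz":0.5,"claw":1},{"ax":0,"ay":0,"az":1,"tx":0,"ty":0,"tz":0.5,"claw":1},{"ax":0,"ay":0,"az":1,"tx":0,"ty":0,"tz":0.5,"claw":1},{"ax":0,"ay":0,"az":1,"tx":0,"ty":0,"tz":0,"claw":1},{"ax":0,"ay":0,"az":1,"tx":0,"ty":0,"tz":0,"claw":1},{"ax":0,"ay":0,"az":1,"tx":0,"ty":0,"tz":0,"claw":1},{"ax":0,"ay":0,"az":1,"tx":0,"ty":0,"tz":0,"claw":1},{"ax":0,"ay":0,"az":1,"tx":0,"ty":0,"tz":0,"claw":1},{"ax":0,"ay":0,"az":1,"tx":0,"ty":0,"tz":0,"claw":1}]'

```text
time: 8.08
eef_pos: [0.461, -0.0285, 0.1033]
ee_rot: [-177.6, 4.9, -46.3]
contact_force: [-0.2, 0.7, 0.3]
width: -0.0001
```

Call:
send_rows --moves '[{"ax":0,"ay":0,"az":1,"tx":0,"ty":0,"tz":0,"claw":1},{"ax":0,"ay":0,"az":1,"tx":0,"ty":0,"tz":0,"claw":1},{"ax":0,"ay":0,"az":1,"tx":0,"ty":0,"tz":0,"claw":1},{"ax":0,"ay":0,"az":1,"tx":0,"ty":0,"tz":0,"claw":1},{"ax":0,"ay":0,"az":1,"tx":0,"ty":0,"tz":0,"claw":1},{"ax":0,"ay":0,"az":1,"tx":0,"ty":0,"tz":0,"claw":1},{"ax":0,"ay":0,"az":1,"tx":0,"ty":0,"tz":0,"claw":1},{"ax":0,"ay":0,"az":1,"tx":0,"ty":0,"tz":0,"claw":1},{"ax":0,"ay":0,"az":1,"tx":0,"ty":0,"tz":0,"claw":1},{"ax":0,"ay":0,"az":1,"tx":0,"ty":0,"tz":0,"claw":1}]'

```text
time: 8.92
eef_pos: [0.461, -0.0285, 0.1033]
ee_rot: [-177.7, 4.9, 3.7]
contact_force: [-0.7, -0.0, -1.0]
width: -0.0004
```

Call:
send_rows --moves '[{"ax":0,"ay":0,"az":1,"tx":0,"ty":0,"tz":0,"claw":1},{"ax":0,"ay":0,"az":1,"tx":0,"ty":0,"tz":0,"claw":1},{"ax":0,"ay":0,"az":1,"tx":0,"ty":0,"tz":0,"claw":1},{"ax":0,"ay":0,"az":1,"tx":0,"ty":0,"tz":0,"claw":1},{"ax":0,"ay":0,"az":1,"tx":0,"ty":0,"tz":0,"claw":1},{"ax":0,"ay":0,"az":1,"tx":0,"ty":0,"tz":0,"claw":1},{"ax":0,"ay":0,"az":1,"tx":0,"ty":0,"tz":0,"claw":1},{"ax":0,"ay":0,"az":1,"tx":0,"ty":0,"tz":0,"claw":1},{"ax":0,"ay":0,"az":1,"tx":0,"ty":0,"tz":0,"claw":1},{"ax":0,"ay":0,"az":1,"tx":0,"ty":0,"tz":0,"claw":1}]'

```text
time: 9.75
eef_pos: [0.461, -0.0284, 0.1033]
ee_rot: [-177.6, 4.9, 53.7]
contact_force: [-0.6, -0.6, -0.2]
width: -0.0002
```

Call:
send_rows --moves '[{"ax":0,"ay":0,"az":1,"tx":0,"ty":0,"tz":0,"claw":1},{"ax":0,"ay":0,"az":1,"tx":0,"ty":0,"tz":0,"claw":1},{"ax":0,"ay":0,"az":1,"tx":0,"ty":0,"tz":0,"claw":1},{"ax":0,"ay":0,"az":1,"tx":0,"ty":0,"tz":0,"claw":1},{"ax":0,"ay":0,"az":0,"tx":0,"ty":0,"tz":0,"claw":1}]'

```text
time: 10.17
eef_pos: [0.4608, -0.0283, 0.1034]
ee_rot: [-177.6, 4.9, 73.7]
contact_force: [-0.1, -0.3, -1.3]
width: -0.0002
```

```bash
cat >> h.py <<'E'
def fix(yawdeg):
    s=arm.state(); R=Ro.from_euler("xyz",s["ee_rot"],degrees=True); G=Ro.from_euler("xyz",[180,0,yawdeg],degrees=True)
    print("pos",s["eef_pos"].round(4),"rot",s["ee_rot"].round(1),"j6",s["joints"][5].round(1),"turn units",(np.degrees((G*R.inv()).as_rotvec())/5).round(3))
E
python3 - <<'E'
from h import *
fix(78)
E
```

```text
pos [ 0.4608 -0.0283  0.1034] rot [-177.6    4.9   73.7] j6 15.7 turn units [ 0.838 -0.697  0.877]
```

Call:
send_rows --moves '[{"ax":0.42,"ay":-0.35,"az":0.44,"tx":0,"ty":0.5,"tz":0,"claw":1},{"ax":0.42,"ay":-0.35,"az":0.44,"tx":0,"ty":0.6,"tz":0,"claw":1},{"ax":0,"ay":0,"az":0,"tx":0,"ty":0,"tz":0,"claw":1}]'

```text
time: 10.42
eef_pos: [0.4601, 0.0176, 0.1034]
ee_rot: [180.0, -0.2, 77.8]
contact_force: [-0.4, 0.0, -0.1]
width: -0.0
```

```bash
python3 - <<'E'
from h import *
fix(78)
c=wrist(["rail_left","rail_right"],"w4.png")
E
```

```text
pos [0.4601 0.0176 0.1034] rot [180.   -0.2  77.8] j6 14.3 turn units [-0.04   0.011  0.044]
rail_left 0.97 [0.5344 0.0376 0.0143] dock [-0.0378  0.0022]
rail_right 0.71 [ 0.4926 -0.1976  0.0135] dock [-0.065  -0.2351]
```

View pics/w4.png

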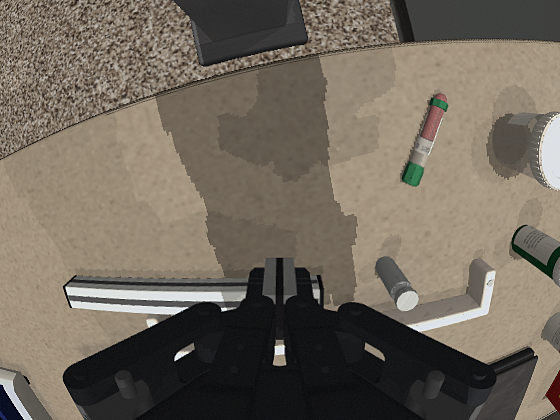

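Call:
send_rows --moves '[{"ax":0,"ay":0,"az":0,"tx":0,"ty":0,"tz":-0.8,"claw":1},{"ax":0,"ay":0,"az":0,"tx":0,"ty":0,"tz":-0.8,"claw":1},{"ax":0,"ay":0,"az":0,"tx":0,"ty":0,"tz":-0.75,"claw":1},{"ax":0,"ay":0,"az":0,"tx":0.45,"ty":0,"tz":0,"claw":1},{"ax":0,"ay":0,"az":0,"tx":0.4,"ty":0,"tz":0,"claw":1},{"ax":0,"ay":0,"az":0,"tx":0.15,"ty":0,"tz":0,"claw":1},{"ax":0,"ay":0,"az":0,"tx":0.1,"ty":0,"tz":0,"claw":1},{"ax":0,"ay":0,"az":0,"tx":0.1,"ty":0,"tz":0,"claw":1},{"ax":0,"ay":0,"az":0,"tx":0.1,"ty":0,"tz":0,"claw":1},{"ax":0,"ay":0,"az":0,"tx":0,"ty":0,"tz":0,"claw":1}]'

```text
time: 11.4
eef_pos: [0.5131, 0.0157, 0.0096]
ee_rot: [180.0, -0.0, 77.8]
contact_force: [-0.2, -0.5, 0.4]
width: 0.0001
```

```bash
cat >> h.py <<'E'
def look():
    fix(78)
    for n in("top","side"):
        c=arm.camera(n); o=find(["rail_left","rail_right","rail"],c)
        for k in o: print("  ",n,k,todock(o[k]).round(4))
    wrist(["rail_left","rail_right"])
E
python3 -c "
from h import *
look()"
```

```text
pos [0.5131 0.0157 0.0096] rot [180.   -0.   77.8] j6 14.0 turn units [-0.005  0.005  0.044]
rail_left 0.64 [ 0.6539  0.0991 -0.0012]
rail_right 0.71 [ 0.4929 -0.1939  0.0117]
rail 0.6 [ 0.5121 -0.0828 -0.0017]
   top rail_left [0.0777 0.071 ]
   top rail_right [-0.0649 -0.2314]
   top rail [-0.0526 -0.1193]
rail_left None
rail_right 0.23 [0.5421 0.0387 0.0035]
rail 0.84 [ 0.5202 -0.0791 -0.002 ]
   side rail_right [-0.0302  0.0039]
   side rail [-0.0447 -0.1151]
rail_left 0.78 [0.5428 0.0369 0.0141] dock [-0.0293  0.002 ]
rail_right None
```

Call:
send_rows --moves '[{"ax":0,"ay":0,"az":0,"tx":-0.6,"ty":0,"tz":0,"claw":1},{"ax":0,"ay":0,"az":0,"tx":-0.15,"ty":0,"tz":0.95,"claw":1},{"ax":0,"ay":0,"az":0,"tx":0,"ty":-0.87,"tz":0.2,"claw":1},{"ax":0,"ay":0,"az":0,"tx":0,"ty":-0.87,"tz":0,"claw":1},{"ax":0,"ay":0,"az":0,"tx":0,"ty":-0.87,"tz":0,"claw":1},{"ax":0,"ay":0,"az":0,"tx":0,"ty":-0.87,"tz":0,"claw":1},{"ax":0,"ay":0,"az":0,"tx":0,"ty":-0.87,"tz":0,"claw":1},{"ax":0,"ay":0,"az":0,"tx":0,"ty":-0.87,"tz":0,"claw":1},{"ax":0,"ay":0,"az":0,"tx":0,"ty":-0.87,"tz":0,"claw":1},{"ax":0,"ay":0,"az":0,"tx":0,"ty":0,"tz":0,"claw":1}]'

```text
time: 12.78
eef_pos: [0.4833, -0.2332, 0.0555]
ee_rot: [179.9, 0.1, 77.6]
contact_force: [0.4, 0.7, 1.3]
width: -0.0002
```

```bash
python3 -c "
from h import *
look()"
```

```text
pos [ 0.4833 -0.2332  0.0555] rot [1.799e+02 1.000e-01 7.760e+01] j6 -13.3 turn units [0.022 0.019 0.087]
rail_left 0.84 [0.5422 0.0334 0.0134]
rail_right 0.7 [ 0.4888 -0.1983  0.0104]
rail 0.84 [ 0.5121 -0.0835 -0.0051]
   top rail_left [-0.0298 -0.0014]
   top rail_right [-0.0687 -0.2361]
   top rail [-0.0526 -0.12  ]
rail_left 0.81 [0.5383 0.0376 0.009 ]
rail_right 0.96 [ 0.4858 -0.1963  0.0081]
rail 0.73 [ 0.5187 -0.0773 -0.0007]
   side rail_left [-0.034   0.0025]
   side rail_right [-0.0718 -0.2342]
   side rail [-0.0464 -0.1133]
rail_left None
rail_right 0.9 [ 0.4914 -0.196   0.0104] dock [-0.0663 -0.2336]
```

Call:
send_rows --moves '[{"ax":0,"ay":0,"az":0.04,"tx":-0.05,"ty":0,"tz":-0.6,"claw":1},{"ax":0,"ay":0,"az":0,"tx":0,"ty":0,"tz":-0.58,"claw":1},{"ax":0,"ay":0,"az":0,"tx":0.055,"ty":0.244,"tz":0,"claw":1},{"ax":0,"ay":0,"az":0,"tx":0.044,"ty":0.195,"tz":0,"claw":1},{"ax":0,"ay":0,"az":0,"tx":0.033,"ty":0.146,"tz":0,"claw":1},{"ax":0,"ay":0,"az":0,"tx":0.033,"ty":0.146,"tz":0,"claw":1},{"ax":0,"ay":0,"az":0,"tx":0.033,"ty":0.146,"tz":0,"claw":1},{"ax":0,"ay":0,"az":0,"tx":0.033,"ty":0.146,"tz":0,"claw":1},{"ax":0,"ay":0,"az":0,"tx":0.033,"ty":0.146,"tz":0,"claw":1},{"ax":0,"ay":0,"az":0,"tx":0.033,"ty":0.146,"tz":0,"claw":1}]'

```text
time: 14.17
eef_pos: [0.4932, -0.1749, 0.0087]
ee_rot: [179.9, -0.0, 78.0]
contact_force: [-0.7, -3.0, 2.4]
width: 0.0001
```

```bash
python3 -c "
from h import *
look()"
```

```text
pos [ 0.4932 -0.1749  0.0087] rot [179.9  -0.   78. ] j6 -7.5 turn units [0.002 0.012 0.   ]
rail_left 0.98 [0.5463 0.0692 0.0104]
rail_right 0.39 [ 0.571   0.0368 -0.0006]
rail 0.69 [ 5.225e-01 -4.560e-02  3.000e-04]
   top rail_left [-0.0279  0.0346]
   top rail_right [-0.0012  0.0037]
   top rail [-0.0446 -0.0815]
rail_left 0.65 [0.545  0.0723 0.0077]
rail_right 0.86 [ 0.4986 -0.1634  0.0121]
rail 0.62 [ 0.5243 -0.0395 -0.0008]
   side rail_left [-0.0294  0.0376]
   side rail_right [-0.0611 -0.2005]
   side rail [-0.0431 -0.0754]
rail_left None
rail_right 0.69 [ 0.4983 -0.1583  0.0113] dock [-0.0617 -0.1955]
```

Call:
send_rows --moves '[{"ax":0,"ay":0,"az":0,"tx":-0.1,"ty":-0.45,"tz":0,"claw":1},{"ax":0,"ay":0,"az":0,"tx":0,"ty":0,"tz":0.95,"claw":1},{"ax":0,"ay":0,"az":0,"tx":0,"ty":0.5,"tz":0.25,"claw":1},{"ax":0,"ay":0,"az":0,"tx":0,"ty":0.88,"tz":0,"claw":1},{"ax":0,"ay":0,"az":0,"tx":0,"ty":0.88,"tz":0,"claw":1},{"ax":0,"ay":0,"az":0,"tx":0,"ty":0.88,"tz":0,"claw":1},{"ax":0,"ay":0,"az":0,"tx":0,"ty":0.88,"tz":0,"claw":1},{"ax":0,"ay":0,"az":0,"tx":0,"ty":0.88,"tz":0,"claw":1},{"ax":0,"ay":0,"az":0,"tx":0,"ty":0.88,"tz":0,"claw":1},{"ax":0,"ay":0,"az":0,"tx":0,"ty":0,"tz":0,"claw":1}]'

```text
time: 15.55
eef_pos: [0.4885, 0.0429, 0.0562]
ee_rot: [-180.0, -0.1, 78.2]
contact_force: [0.3, -0.9, -0.4]
width: -0.0005
```

Call:
send_rows --moves '[{"ax":0,"ay":0,"az":0,"tx":0,"ty":0,"tz":-0.6,"claw":1},{"ax":0,"ay":0,"az":0,"tx":0,"ty":0,"tz":-0.58,"claw":1},{"ax":0,"ay":0,"az":0,"tx":0.3,"ty":0,"tz":0,"claw":1},{"ax":0,"ay":0,"az":0,"tx":0.2,"ty":0,"tz":0,"claw":1},{"ax":0,"ay":0,"az":0,"tx":0.1,"ty":0,"tz":0,"claw":1},{"ax":0,"ay":0,"az":0,"tx":0.1,"ty":0,"tz":0,"claw":1},{"ax":0,"ay":0,"az":0,"tx":0.1,"ty":0,"tz":0,"claw":1},{"ax":0,"ay":0,"az":0,"tx":0,"ty":0,"tz":0,"claw":1}]'

```text
time: 16.22
eef_pos: [0.5216, 0.0379, 0.0094]
ee_rot: [179.9, -0.1, 78.0]
contact_force: [0.5, 0.6, 0.5]
width: 0.0002
```

```bash
python3 -c "
from h import *
look()"
```

```text
pos [0.5216 0.0379 0.0094] rot [ 1.799e+02 -1.000e-01  7.800e+01] j6 16.2 turn units [-0.008  0.013  0.003]
rail_left 0.28 [ 0.4369  0.2365 -0.0018]
rail_right 0.73 [ 0.4936 -0.1568  0.0092]
rail 0.59 [ 0.5238 -0.0443 -0.0025]
   top rail_left [-0.1475  0.1948]
   top rail_right [-0.0665 -0.1943]
   top rail [-0.0433 -0.0801]
rail_left 0.6 [0.5532 0.072  0.0104]
rail_right 0.75 [ 0.4967 -0.161   0.0111]
rail 0.57 [ 0.5292 -0.0403 -0.0007]
   side rail_left [-0.0211  0.0377]
   side rail_right [-0.0631 -0.1983]
   side rail [-0.0382 -0.0758]
rail_left None
rail_right None
```

Call:
send_rows --moves '[{"ax":0,"ay":0,"az":0,"tx":-0.7,"ty":0,"tz":0,"claw":1},{"ax":0,"ay":0,"az":0,"tx":0,"ty":0,"tz":0.95,"claw":1},{"ax":0,"ay":0,"az":0,"tx":-0.15,"ty":-0.8,"tz":0.25,"claw":1},{"ax":0,"ay":0,"az":-0.1,"tx":0,"ty":-0.83,"tz":0,"claw":1},{"ax":0,"ay":0,"az":-0.1,"tx":0,"ty":-0.83,"tz":0,"claw":1},{"ax":0,"ay":0,"az":-0.1,"tx":0,"ty":-0.83,"tz":0,"claw":1},{"ax":0,"ay":0,"az":0,"tx":0,"ty":-0.83,"tz":0,"claw":1},{"ax":0,"ay":0,"az":0,"tx":0,"ty":-0.83,"tz":0,"claw":1},{"ax":0,"ay":0,"az":0,"tx":0,"ty":-0.9,"tz":0,"claw":1},{"ax":0,"ay":0,"az":0,"tx":0,"ty":0,"tz":0,"claw":1}]'

```text
time: 17.6
eef_pos: [0.4871, -0.2013, 0.0571]
ee_rot: [179.9, 0.1, 76.3]
contact_force: [0.4, 0.0, 0.8]
width: -0.0002
```

Call:
send_rows --moves '[{"ax":0,"ay":0,"az":0,"tx":-0.05,"ty":0,"tz":-0.62,"claw":1},{"ax":0,"ay":0,"az":0,"tx":0,"ty":0,"tz":-0.58,"claw":1},{"ax":0,"ay":0,"az":0,"tx":0.071,"ty":0.291,"tz":0,"claw":1},{"ax":0,"ay":0,"az":0,"tx":0.059,"ty":0.243,"tz":0,"claw":1},{"ax":0,"ay":0,"az":0,"tx":0.035,"ty":0.146,"tz":0,"claw":1},{"ax":0,"ay":0,"az":0,"tx":0.035,"ty":0.146,"tz":0,"claw":1},{"ax":0,"ay":0,"az":0,"tx":0.035,"ty":0.146,"tz":0,"claw":1},{"ax":0,"ay":0,"az":0,"tx":0.035,"ty":0.146,"tz":0,"claw":1},{"ax":0,"ay":0,"az":0,"tx":0.035,"ty":0.146,"tz":0,"claw":1},{"ax":0,"ay":0,"az":0,"tx":0.035,"ty":0.146,"tz":0,"claw":1}]'

```text
time: 18.43
eef_pos: [0.4989, -0.1393, 0.0096]
ee_rot: [179.9, 0.0, 76.5]
contact_force: [-0.7, -3.4, 3.0]
width: 0.0
```

```bash
python3 -c "
from h import *
look()"
```

```text
pos [ 0.4989 -0.1393  0.0096] rot [179.9   0.   76.5] j6 -2.1 turn units [0.004 0.013 0.3  ]
rail_left 0.79 [0.562  0.1038 0.0123]
rail_right None
rail 0.64 [ 0.5312 -0.0127 -0.0032]
   top rail_left [-0.0143  0.0701]
   top rail [-0.0379 -0.0482]
rail_left 0.54 [0.5596 0.1054 0.0108]
rail_right 0.47 [ 0.5054 -0.1259  0.0083]
rail 0.66 [ 0.5373 -0.0079 -0.0012]
   side rail_left [-0.0169  0.0715]
   side rail_right [-0.0566 -0.1627]
   side rail [-0.0321 -0.0429]
rail_left None
rail_right 0.74 [ 0.5055 -0.1234  0.0133] dock [-0.0567 -0.1602]
```

Call:
send_rows --moves '[{"ax":0,"ay":0,"az":0,"tx":0.02,"ty":0.149,"tz":0,"claw":1},{"ax":0,"ay":0,"az":0,"tx":0.02,"ty":0.149,"tz":0,"claw":1},{"ax":0,"ay":0,"az":0,"tx":0.02,"ty":0.149,"tz":0,"claw":1},{"ax":0,"ay":0,"az":0,"tx":0.02,"ty":0.149,"tz":0,"claw":1},{"ax":0,"ay":0,"az":0,"tx":0.02,"ty":0.149,"tz":0,"claw":1},{"ax":0,"ay":0,"az":0,"tx":0.02,"ty":0.149,"tz":0,"claw":1},{"ax":0,"ay":0,"az":0,"tx":0,"ty":0,"tz":0,"claw":1}]'

```text
time: 19.57
eef_pos: [0.5031, -0.1025, 0.0089]
ee_rot: [-180.0, -0.1, 76.6]
contact_force: [0.3, 0.5, -0.2]
width: -0.0001
```

```bash
python3 -c "
from h import *
look()"
```

```text
pos [ 0.5031 -0.1025  0.0089] rot [-1.80e+02 -1.00e-01  7.66e+01] j6 1.9 turn units [-0.014 -0.001  0.285]
rail_left 0.6 [0.5695 0.1388 0.0121]
rail_right None
rail 0.56 [ 0.5376  0.0266 -0.0034]
   top rail_left [-0.0091  0.1054]
   top rail [-0.0339 -0.0085]
rail_left 0.5 [0.5665 0.1442 0.0103]
rail_right 0.55 [ 0.5071 -0.0932  0.011 ]
rail 0.73 [0.5654 0.1428 0.0119]
   side rail_left [-0.0123  0.1107]
   side rail_right [-0.057 -0.13 ]
   side rail [-0.0134  0.1092]
rail_left None
rail_right 0.98 [ 0.5091 -0.091   0.0099] dock [-0.0551 -0.1276]
```

Call:
send_rows --moves '[{"ax":0,"ay":0,"az":0,"tx":-0.1,"ty":-0.4,"tz":0,"claw":1},{"ax":0,"ay":0,"az":0,"tx":0,"ty":0,"tz":0.95,"claw":1},{"ax":0,"ay":0,"az":0,"tx":-0.5,"ty":0.3,"tz":0.2,"claw":1},{"ax":0,"ay":0,"az":0,"tx":-0.2,"ty":0.65,"tz":0,"claw":1},{"ax":0,"ay":0,"az":0,"tx":0,"ty":0.6,"tz":0,"claw":1},{"ax":0,"ay":0,"az":0,"tx":0,"ty":0,"tz":0,"claw":1}]'

```text
time: 20.62
eef_pos: [0.4702, -0.0553, 0.0553]
ee_rot: [-180.0, -0.1, 76.6]
contact_force: [0.6, -0.7, -1.0]
width: 0.0002
```

Call:
send_rows --moves '[{"ax":0,"ay":0,"az":0,"tx":0,"ty":0,"tz":-0.6,"claw":1},{"ax":0,"ay":0,"az":0,"tx":0,"ty":0,"tz":-0.57,"claw":1},{"ax":0,"ay":0,"az":0,"tx":0.45,"ty":0,"tz":0,"claw":1},{"ax":0,"ay":0,"az":0.2,"tx":0.12,"ty":0,"tz":0,"claw":1},{"ax":0,"ay":0,"az":0.2,"tx":0.12,"ty":0,"tz":0,"claw":1},{"ax":0,"ay":0,"az":0.2,"tx":0.12,"ty":0,"tz":0,"claw":1},{"ax":0,"ay":0,"az":0.2,"tx":0.12,"ty":0,"tz":0,"claw":1},{"ax":0,"ay":0,"az":0.2,"tx":0.12,"ty":0,"tz":0,"claw":1},{"ax":0,"ay":0,"az":0.2,"tx":0.12,"ty":0,"tz":0,"claw":1},{"ax":0,"ay":0,"az":0,"tx":0,"ty":0,"tz":0,"claw":1}]'

```text
time: 21.45
eef_pos: [0.5191, -0.0579, 0.0085]
ee_rot: [179.9, -0.0, 82.6]
contact_force: [-0.1, 0.3, 0.5]
width: 0.0002
```

```bash
python3 -c "
from h import *
look()"
```

```text
pos [ 0.5191 -0.0579  0.0085] rot [179.9  -0.   82.6] j6 1.0 turn units [-0.005  0.016 -0.919]
rail_left 0.75 [0.562  0.1431 0.0136]
rail_right None
rail 0.53 [ 0.5487  0.0271 -0.004 ]
   top rail_left [-0.0168  0.1092]
   top rail [-0.0229 -0.0073]
rail_left 0.73 [ 0.3956 -0.4379 -0.001 ]
rail_right 0.71 [ 0.5398 -0.0904  0.0107]
rail 0.54 [ 0.5537  0.0302 -0.0034]
   side rail_left [-0.1469 -0.4809]
   side rail_right [-0.0245 -0.1252]
   side rail [-0.0181 -0.004 ]
rail_left 0.72 [ 0.5276  0.0981 -0.0017] dock [-0.0483  0.0623]
rail_right 0.78 [ 0.5406 -0.0896  0.012 ] dock [-0.0237 -0.1243]
```

Call:
send_rows --moves '[{"ax":0,"ay":0,"az":0.25,"tx":0.1,"ty":0,"tz":0,"claw":1},{"ax":0,"ay":0,"az":0.25,"tx":0.1,"ty":0,"tz":0,"claw":1},{"ax":0,"ay":0,"az":0.2,"tx":0.05,"ty":0,"tz":0,"claw":1},{"ax":0,"ay":0,"az":0,"tx":0,"ty":0,"tz":0,"claw":1}]'

```text
time: 22.33
eef_pos: [0.5282, -0.0578, 0.008]
ee_rot: [-180.0, -0.0, 86.1]
contact_force: [0.2, 0.3, -0.3]
width: -0.0
```

Call:
send_rows --moves '[{"ax":0,"ay":0,"az":0,"tx":0.05,"ty":0,"tz":0,"claw":1},{"ax":0,"ay":0,"az":0,"tx":0.05,"ty":0,"tz":0,"claw":1},{"ax":0,"ay":0,"az":0,"tx":0,"ty":0,"tz":0,"claw":1}]'

```text
time: 22.58
eef_pos: [0.529, -0.0573, 0.0077]
ee_rot: [-179.7, -0.1, 86.0]
contact_force: [-9.7, 2.0, 7.9]
width: -0.0002
```

```bash
python3 -c "
from h import *
look()
c=arm.camera('top'); i=np.ascontiguousarray(c['pixels'][160:230,190:310,::-1]); cv2.imwrite('pics/t5.png',cv2.resize(i,None,fx=6,fy=6,interpolation=cv2.INTER_CUBIC))"
```

```text
pos [ 0.529  -0.0573  0.0077] rot [-1.797e+02 -1.000e-01  8.600e+01] j6 -2.2 turn units [-0.021 -0.06  -1.6  ]
rail_left 0.83 [0.5699 0.1476 0.012 ]
rail_right 0.34 [ 0.4276  0.1434 -0.0006]
rail 0.48 [0.5553 0.0283 0.0015]
   top rail_left [-0.0092  0.1142]
   top rail_right [-0.1509  0.1013]
   top rail [-0.0164 -0.0057]
rail_left 0.86 [0.5617 0.1485 0.0096]
rail_right 0.77 [ 0.5502 -0.0896  0.0087]
rail 0.75 [ 0.5591  0.0325 -0.0023]
   side rail_left [-0.0175  0.1146]
   side rail_right [-0.0142 -0.1237]
   side rail [-0.0128 -0.0013]
rail_left None
rail_right 0.63 [ 0.551  -0.0869  0.0104] dock [-0.0136 -0.121 ]
```

View pics/t5.png

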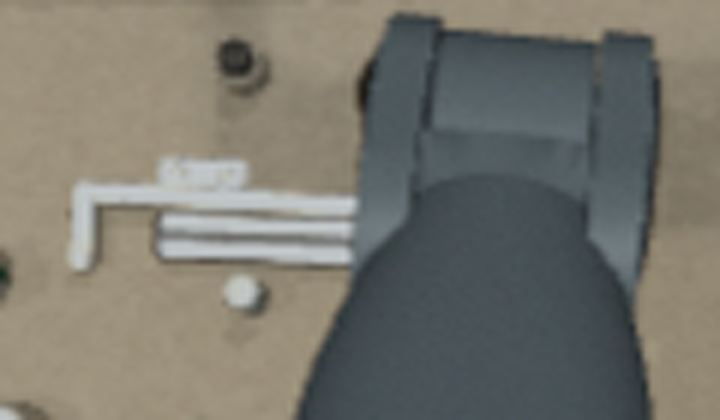

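Call:
send_rows --moves '[{"ax":0,"ay":0,"az":0,"tx":-0.4,"ty":0,"tz":0,"claw":1},{"ax":0,"ay":0,"az":0,"tx":0,"ty":0.65,"tz":0.05,"claw":1},{"ax":0,"ay":0,"az":0,"tx":0.1,"ty":0.65,"tz":0,"claw":1},{"ax":0,"ay":0,"az":0,"tx":0.1,"ty":0.65,"tz":0,"claw":1},{"ax":0,"ay":0,"az":0,"tx":0,"ty":0.55,"tz":0,"claw":1},{"ax":0,"ay":0,"az":0,"tx":0.15,"ty":0,"tz":0,"claw":1},{"ax":0,"ay":0,"az":0,"tx":0.1,"ty":0,"tz":0,"claw":1},{"ax":0,"ay":0,"az":0,"tx":0.1,"ty":0,"tz":0,"claw":1},{"ax":0,"ay":0,"az":0,"tx":0.05,"ty":0,"tz":0,"claw":1},{"ax":0,"ay":0,"az":0,"tx":0,"ty":0,"tz":0,"claw":1}]'

```text
time: 24.02
eef_pos: [0.537, 0.0419, 0.0096]
ee_rot: [-179.7, -0.1, 86.0]
contact_force: [-9.9, 5.0, 7.3]
width: 0.0
```

Call:
send_rows --moves '[{"ax":0,"ay":0,"az":0,"tx":-0.4,"ty":-0.1,"tz":0,"claw":1},{"ax":0,"ay":0,"az":0,"tx":-0.5,"ty":-0.2,"tz":0,"claw":1},{"ax":0,"ay":0,"az":0,"tx":-0.1,"ty":0,"tz":0.9,"claw":1},{"ax":0,"ay":0,"az":0,"tx":-0.1,"ty":-0.3,"tz":0.9,"claw":1},{"ax":0,"ay":0,"az":0,"tx":0,"ty":-0.5,"tz":0.8,"claw":1},{"ax":0,"ay":0,"az":0,"tx":-0.2,"ty":-0.8,"tz":0.5,"claw":1},{"ax":0,"ay":0,"az":0,"tx":-0.3,"ty":-0.9,"tz":0,"claw":1},{"ax":0,"ay":0,"az":0,"tx":-0.3,"ty":-0.9,"tz":0,"claw":1},{"ax":0,"ay":0,"az":0,"tx":-0.3,"ty":-0.9,"tz":0,"claw":1},{"ax":0,"ay":0,"az":0,"tx":-0.3,"ty":-0.9,"tz":0,"claw":1}]'

```text
time: 24.85
eef_pos: [0.4389, -0.1805, 0.1346]
ee_rot: [180.0, -0.0, 85.9]
contact_force: [0.9, -0.2, -0.3]
width: -0.0
```

Call:
send_rows --moves '[{"ax":0,"ay":0,"az":0,"tx":-0.3,"ty":-0.9,"tz":0,"claw":1},{"ax":0,"ay":0,"az":0,"tx":-0.3,"ty":-0.9,"tz":0,"claw":1},{"ax":0,"ay":0,"az":0,"tx":0,"ty":0,"tz":0,"claw":1}]'

```text
time: 25.1
eef_pos: [0.4137, -0.2562, 0.1343]
ee_rot: [180.0, 0.1, 85.6]
contact_force: [-0.3, -0.8, 0.4]
width: 0.0
```

```bash
python3 -c "
from h import *
look()
c=arm.camera('top'); find(['specimen_cup','green_vial','tape_roll','oil_bottle','sample_tube','marker'],c)
i=np.ascontiguousarray(c['pixels'][160:260,170:310,::-1]); cv2.imwrite('pics/t6.png',cv2.resize(i,None,fx=5.5,fy=5.5,interpolation=cv2.INTER_CUBIC))"
```

```text
pos [ 0.4137 -0.2562  0.1343] rot [1.80e+02 1.00e-01 8.56e+01] j6 -27.3 turn units [ 2.200e-02 -1.000e-03 -1.523e+00]
rail_left 0.77 [0.5699 0.1454 0.0136]
rail_right 0.8 [ 0.5491 -0.09    0.0082]
rail 0.46 [ 0.6558  0.0996 -0.0023]
   top rail_left [-0.009   0.1121]
   top rail_right [-0.0152 -0.1241]
   top rail [0.0795 0.0716]
rail_left 0.4 [0.6603 0.1031 0.0043]
rail_right 0.8 [ 0.5484 -0.0911  0.01  ]
rail 0.82 [ 0.564   0.0333 -0.0006]
   side rail_left [0.0838 0.0755]
   side rail_right [-0.0159 -0.1253]
   side rail [-0.008  -0.0002]
rail_left None
rail_right 0.9 [ 0.5489 -0.0887  0.0125] dock [-0.0156 -0.1229]
specimen_cup 0.7 [ 0.439   0.2373 -0.0019]
green_vial 0.62 [ 0.537   0.2495 -0.0031]
tape_roll 0.71 [0.6438 0.0095 0.0008]
oil_bottle 0.43 [ 0.6573  0.0975 -0.004 ]
sample_tube 0.51 [0.4283 0.1444 0.0013]
marker 0.24 [0.5242 0.0924 0.0016]
```

View pics/t6.png

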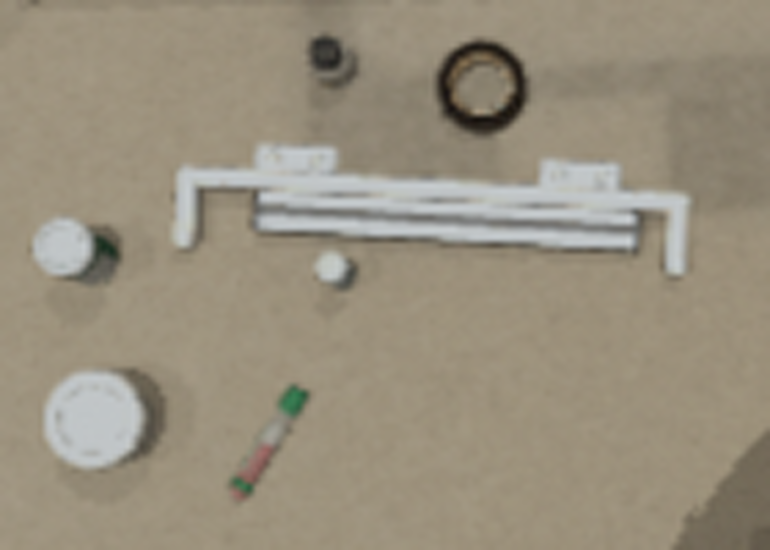

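```bash
python3 -c "
from workcell import arm
print(arm.close_job())"
```

```text
the job is handed in; nothing more can be done
None
```

The rail is in the dock against the back fence, and I handed the job in at about 25.5 s of the 64 s. No verdict was reported.

**What I did:** I pushed the rail's front face to angle it, then pushed from the right end so the left end slid in behind the post. At that point the left end was at dock (-16, +71) mm and the right end at (-57, -163) mm, which satisfies the on-the-way condition. I then pushed the right end in, and finally pushed just left of the middle until the rail met the fence with about 10 N.

**Last checks:**

| Check | Measured | Limit |
|---|---|---|
| Left end, x in dock frame | about -9 mm | above -22 mm |
| Right end, x in dock frame | about -15.5 mm | above -22 mm |
| Rail centre, y in dock frame | about -6 mm | within ±32 mm |

- **Right end:** the gap to the fence there looks like 2–4 mm.
- **Bystanders:** the cup, vial, tape roll, bottle and sample tube are where they started, within measuring noise.
- **Robot:** it ended clear, with the fingertips about 13 cm above the worktop.

**What failed or disagreed:**
- Joint 6 hit its 180° limit during the first push, so the tool tilted up to 5° and drifted sideways. I turned the wrist half round and continued.
- The first end push let the rail turn about 1.5° out of line, so I re-angled it once.
- The top and wrist cameras disagreed by about 5 mm in x.
- The networks sometimes mislabelled things. In the final check this affected two of the left-end readings, one rail reading and the marker. The left-end figure therefore rests on one reading and the final top picture. The marker was not re-found, though the arm never went near it at low height.

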